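Tip used swab tubes through the slot of a waste bin

TASK

Empty the small pouring tray into the waste bin without touching the used swab tubes: turn the tray so that the tubes lie along the bin's slot, and tip all three over the sloped chute into the bin. Then stand the empty tray upright on the cart again, let go of it, and push the bin's closure slide fully shut. Leave the cover-glass box, the bench timer and the specimen pot where they are.

Things in the scene. Friction and masses are not known exactly. Their poses are not given: they have to be found in the camera images.
- tray_grip (a point): Middle of the flat black grip plate that rises from the back of the loose pouring tray (tray 0.13 to 0.25 kg). Plate 10 mm thick (x), 72 mm long (y); clear plate from 22 mm below this point to its top 20 mm above it; the tray's underside is 60 mm below. Axes are the tray's: z up when it stands, -x towards the pouring lip, y along its length.
- tray_lip (a point): Middle of the upper edge of the tray's pouring lip, 78 mm from the grip point along the tray's -x and 52 mm below it (4 mm thick there). Tray: steel scoop, 128 mm long (y). From the lip a ramp falls 5 mm in 28 mm to a flat floor, 3 mm thick, so tubes stay in while it is level. Tipped about y, lip down, they roll out from about 30 degrees; 45 degrees empties it surely.
- tray_floor (a point): Point on the tray's flat floor, 25 mm from the grip point towards the lip and 57 mm below it, amid the tubes. End walls 28 mm and back wall 36 mm high above the tray's underside; the back wall stands at the foot of the grip plate. Same axes.
- swab_tube_0_center (a point): Centre of a sealed, used swab tube: clear, with a white cap, 12 mm in diameter, 110 mm long (along its y), 20 g. Three alike lie side by side on the flat of the tray's floor, along the tray's y. The robot must not touch them.
- swab_tube_1_center (a point): Centre of the second swab tube, like the first.
- swab_tube_2_center (a point): Centre of the third swab tube, like the first.
- bin_slot (a point): Centre of the drop slot in the lid of the waste bin, level with the lid's top, 110 mm above the cart. Slot 30 mm wide (x, -16 to +14 mm), 134 mm long (y); z up. Bin: white box with grey lid, fixed in place, outline x -94 to +57 mm, y -83 to +83 mm from here (clamps at the foot to 98 mm). On the -x side of the slot stands an upright guard at x = -17.5 mm, 3 mm thick, 40 mm high above the lid.
- bin_chute (a point): Middle of the chute's upper edge, 52 mm from the slot's centre along +x and 28 mm above the lid; the chute slopes down from here to the slot's edge. An upright back, 30 mm high, stands behind it (to x = +55 mm); cheeks 30 mm high close its ends, 138 mm between them. Tubes come from this side, lying along y, and roll towards -x, where the guard stops them. Axes of the bin.
- shutter (a joint): Position of the bin's closure slide, a plate under the lid, in m: 0 = slot shut (end stop), 0.034 = fully open (end stop). It slides along the bin's x, opening towards -x; about 1.5 N of friction, stays where it is left.
- shutter_tab (a point): Centre of the upright black tab of the closure slide, on the lid beyond the guard: 12 mm thick (x), 44 mm long (y), 28 mm high (top 27 mm above the lid; this point 13 mm above it). Axes of the bin; pushed along +x it shuts. It is 46 mm from the slot's centre along -x when shut, 80 mm when fully open; the lid's edge is at 94 mm.
- cover_box: Small clear-lidded box of cover glasses, 34 x 34 x 17 mm, standing on the cart; origin under its middle. Bystander.
- bench_timer: Bench timer, a flat white box with buttons, 62 x 64 x 19 mm, lying on its back; origin under its middle. Bystander.
- pot_b: Specimen pot with a white screw cap, 50 mm across, 55 mm high; origin under its middle. Bystander.

How it is judged (in metres and radians):
On the way, in this order (a step that is already met when the one before it is completed fails the run):
1. all three swab tubes have fallen through the slot and lie inside the bin (z of each of swab_tube_0_center, swab_tube_1_center, swab_tube_2_center in the frame of bin_slot below -0.02 m and height (world z) of each of swab_tube_0_center, swab_tube_1_center, swab_tube_2_center above 0.003 m and x of swab_tube_0_center in the frame of bin_slot between -0.092 and 0.056 m and y of swab_tube_0_center in the frame of bin_slot between -0.08 and 0.08 m and x of swab_tube_1_center in the frame of bin_slot between -0.092 and 0.056 m and y of swab_tube_1_center in the frame of bin_slot between -0.08 and 0.08 m and x of swab_tube_2_center in the frame of bin_slot between -0.092 and 0.056 m and y of swab_tube_2_center in the frame of bin_slot between -0.08 and 0.08 m), for 0.2 s.
2. the empty tray stands level on the cart and has been let go (height (world z) of tray_grip between 0.055 and 0.066 m and angle between tray_grip's own z axis and vertical below 0.09 rad and contact force between each of the arm, the fingers and tray below 0.3 N), for 0.2 s.
At the end, for the whole second after the job is handed in: All three swab tubes are inside the bin (below its lid, centre at least 20 mm below the lid's top), the tray stands level (within 5 degrees) on the cart top, let go and at rest, and the closure slide is shut to within 4 mm (all of step 1 and all of step 2 and value of joint shutter below 0.004 m and linear speed of tray below 0.02 m/s); the robot touches nothing.
It fails at once if the robot touches a swab tube (contact force between any of the arm, the fingers and swab_tube_0 above 0.3 N or contact force between any of the arm, the fingers and swab_tube_1 above 0.3 N or contact force between any of the arm, the fingers and swab_tube_2 above 0.3 N).
It fails at once if the cover-glass box, bench timer or specimen pot is pushed more than 30 mm (distance of any of cover_box, bench_timer, pot_b from where it was at the start of the episode above 0.03 m).
It also fails if it takes over 59 s, if anything falls off the work surface, if the arm or the gripper's body presses on something with over 40 N, if the wrist force passes 120 N, or if a joint passes its speed limit or range.

ROBOT

A 7-joint arm with a two-finger parallel gripper is mounted at the origin on a cart in front of the work surface, level with it; the furniture and walls round the work are solid. World frame = base frame: x ahead of the robot, y to its left, z up, the work surface at z = 0. Lengths are in mm, angles in degrees, forces in N, time in s.
With the tool pointing down it reaches from about 425 to 825 mm from the base axis. Payload 3.6 kg.
Tool frame: the origin (TCP) lies at the centre of the arm's flange, where the gripper is bolted on; the fingertips stand 173 mm ahead of it and the grasp point (between the pads) lies 155 mm ahead of it (env.tip_reach is the distance from the TCP to the fingertips, in mm); x points along the fingers, y is the direction in which the jaws open and shut, and the axes are right-handed (so a half turn about x gives the same grasp; the last joint's range is limited). The gripper opens to 85 mm and grips with 20 to 120 N. Pads are 22 mm wide; open, the fingers measure 114 mm over their backs; the gripper's body (76 mm by 85 mm) begins 54 mm behind the grasp point. The pads swing forward as they close: fully open they stand 13 mm farther back than shut.
Start: joints at [-71.305, 35.231, -0.722, 81.555, 0.464, 63.22, -2.315], TCP at [224.567, 609.955, 404.697] pointing down, gripper open.
Joint ranges: [-178.69, 178.69], [-17.37, 117.87], [-77.05, 75.6], [15.02, 138.74], [-78.02, 258.01], [0.78, 113.62], [-162.83, 162.83]. Speed limits (degrees/s): [159.86, 159.86, 180, 180, 180, 180, 180].

INTERFACE

Orientations are given as a 3x3 rotation matrix whose columns are the frame's x, y, z axes.
In Python, from rig import telemetry, viewer, order, nets, env gives the robot as it stands.
- The arm moves only by the tool send_rows, never from a script. Its argument "deltas" is one flat list of numbers, 6 for each row, row after row: the shift along the tool's x, y, z in mm, then the turn, a rotation vector about the tool's x, y, z in rad. In form: [dx, dy, dz, ax, ay, az, dx, dy, dz, ax, ay, az, ...]. A call has exactly 5 rows; each row shifts and turns the commanded pose from where the row before left it, along the tool's axes as they then stand; what a row does not reach is not made up. A row lasts 1/12 s, in which the tool goes at most 41.7 mm and 7.16 degrees, less where a joint would pass 70% of its speed; a pose out of reach is approached as far as the arm can. A call is refused whole if a number of a shift passes 41.7 or a number of a turn 0.125, either way. A call with a gripper value outside its range is refused whole. "claw" is the opening, from -1 (shut) to 1 (fully open), set as the call begins (left out, the last holds). The fingers move at their own pace and stop on an object; "force" is the grip in N (left out, the last holds). Time passes only in rows, so rows that do not move let the fingers close, or fill a call up. It gives the time, the measured TCP pose, the force and the opening at its end, in the units of the state.
- telemetry.get_state(): the state, without advancing time (a new reading comes with each control period).
- viewer.read_camera(name): name is "side" or "top" or "wrist"; returns a dict with "pixels" (384x512x3 uint8, red, green, blue), "vfov" (degrees; the focal length in pixels is half the picture's height over the tangent of half this angle, whatever the lens; pixels are square), "cx", "cy" (the principal point, pixels), "view" (4x4, takes a point from world to camera coordinates); the wrist camera has in their place "T_tool_cam" (4x4, takes a point from camera to tool coordinates, whose origin is the TCP and whose axes are the tool frame's). Camera axes: x right, y down, z forward; pixel columns grow to the right and rows downward; lengths in mm; the calibration is good to about 2 mm. A picture is of the moment at which its call begins: read the wrist's pose just before it. There is no depth.
- order.finish_job(): hands the job in, once; it reports no verdict.
Trained networks look in a picture, given as the dict that the camera call returned (one of the last four; its "shot" number tells which), for a name from the list of things; names that differ only in an ending like _2 or _b are one class to them, and where a whole thing is asked for, a point or a joint stands for the part that bears it (a point fixed in the world has none). Each returns a list of dicts, best first, with "score" (0 to 1); they miss things now and then, are a little off and sometimes report something else, mostly with a low value. They report only what shows in the picture. A call takes as long as a camera call.
- nets.silhouettes(thing, picture): "mask" (384x512 bool, what is visible of it) and "pixel" ([column, row] in pixels, amid what is visible of it).
- nets.landmark_of(thing, picture): "pixel" ([column, row] in pixels: a listed point, or the origin of a listed thing).
The state is a dict: "time_s": time; "joints": joint angles; "dq": joint speeds; "joint_torque": joint torques, N m; "position": TCP position; "orientation": TCP orientation; "contact_force": force on the tool from outside, world axes, zero at the start; "torque": the same for the moment, N m; "gripper_width": opening from 0.0 (shut) to 1.0 (fully open).
Only numpy, scipy, OpenCV 4.12 (cv2) and the standard library are available. Lean on these libraries where they do the work, as an engineer would, in place of code of your own. Each camera call takes 0.05 s, during which the arm holds its last target. There are 200 camera calls.

## Working session

There is one attempt and no reset: what is moved stays moved. The work goes in short steps, Python scripts to look and compute and a tool call to move; the robot and the scene stay as the last step left them, time stands still between calls to the robot, and variables do not carry over. Pictures are saved under pics/ and viewed, about 8 in all and at most 12, crops included, and the job is handed in when it is done.

Besides the shell and the picture viewer there is one more tool, called after "Request:" as name(argument=value, ...) on one line, values as JSON. send_rows: Moves the arm, as the interface text tells. Its arguments: {"type":"object","properties":{"deltas":{"type":"array"},"claw":{"type":"number"},"force":{"type":"number"}},"required":["deltas"]}

```bash
ls; mkdir -p pics; cat > h.py <<'E'
import numpy as np, cv2
from rig import telemetry, viewer, order, nets, env
def K(p):
    f=p['pixels'].shape[0]/2/np.tan(np.radians(p['vfov'])/2); return f,p['cx'],p['cy']
def cam(p,st=None):
    # returns world->cam 4x4
    if 'view' in p: return np.array(p['view'])
    T=np.eye(4);T[:3,:3]=np.array(st['orientation']);T[:3,3]=st['position']
    return np.linalg.inv(T@np.array(p['T_tool_cam']))
def ray(p,px,st=None):
    f,cx,cy=K(p);V=np.linalg.inv(cam(p,st))
    d=V[:3,:3]@np.array([(px[0]-cx)/f,(px[1]-cy)/f,1]);return V[:3,3],d/np.linalg.norm(d)
def atz(p,px,z,st=None):
    o,d=ray(p,px,st);return o+d*(z-o[2])/d[2]
def tri(rs):
    A=sum(np.eye(3)-np.outer(d,d) for o,d in rs);b=sum((np.eye(3)-np.outer(d,d))@o for o,d in rs)
    x=np.linalg.solve(A,b);return x,[np.linalg.norm((np.eye(3)-np.outer(d,d))@(x-o)) for o,d in rs]
def proj(p,X,st=None):
    f,cx,cy=K(p);c=cam(p,st)@np.append(X,1);return np.array([f*c[0]/c[2]+cx,f*c[1]/c[2]+cy])
def save(p,n): cv2.imwrite('pics/'+n+'.png',p['pixels'][:,:,::-1])
E
cat > a.py <<'E'
from h import *
np.set_printoptions(precision=1,suppress=True)
s=viewer.read_camera('side');t=viewer.read_camera('top')
cv2.imwrite('pics/a.png',np.vstack([t['pixels'],s['pixels']])[:,:,::-1][:,:,:])
st=telemetry.get_state();print(st['time_s'],st['position'],np.array(st['orientation']))
for n in ['tray_grip','tray_lip','tray_floor','swab_tube_0_center','bin_slot','bin_chute','shutter_tab','cover_box','bench_timer','pot_b']:
    a=nets.landmark_of(n,t);b=nets.landmark_of(n,s)
    print(n,[(np.round(x['pixel']),round(x['score'],2)) for x in a[:3]],[(np.round(x['pixel']),round(x['score'],2)) for x in b[:3]])
    if a and b: print('   ',*tri([ray(t,a[0]['pixel']),ray(s,b[0]['pixel'])]))
E
python3 a.py; python3 -c "
import cv2;i=cv2.imread('pics/a.png');cv2.imwrite('pics/a1.png',cv2.resize(i,(450,600)) if 0 else cv2.hconcat([i[:384],i[384:]])[:, :])
j=cv2.imread('pics/a1.png');cv2.imwrite('pics/a1.png',cv2.resize(j,(800,300)))"
```

```text
pics
0.1 [224.5 609.7 403.6] [[-0.   0.3  0.9]
 [-0.   0.9 -0.3]
 [-1.  -0.   0. ]]
tray_grip [(array([302., 184.]), 0.88)] [(array([321., 230.]), 0.88)]
    [546.  142.7  54.8] [np.float64(3.4428424745335384), np.float64(3.4428424745335793)]
tray_lip [(array([306., 225.]), 0.61)] [(array([296., 275.]), 0.72)]
    [466.7 135.9  11.3] [np.float64(3.964247853173956), np.float64(3.9642478531739322)]
tray_floor [(array([304., 202.]), 0.66)] [(array([315., 253.]), 0.83)]
    [516.7 134.5  17.9] [np.float64(3.422718730425254), np.float64(3.42271873042522)]
swab_tube_0_center [(array([305., 212.]), 0.81), (array([249., 180.]), 0.3)] [(array([305., 260.]), 0.87)]
    [494.4 137.7  23.7] [np.float64(1.0427959928998587), np.float64(1.0427959928998232)]
bin_slot [(array([222., 173.]), 0.59)] [(array([252., 174.]), 0.72)]
    [550.  299.1 106.2] [np.float64(0.17695307217715422), np.float64(0.1769530721771423)]
bin_chute [(array([248., 179.]), 0.59), (array([300., 195.]), 0.52), (array([267., 279.]), 0.49)] [(array([267., 177.]), 0.67), (array([312., 257.]), 0.3)]
    [532.1 251.8 148. ] [np.float64(0.28373539404786213), np.float64(0.28373539404794745)]
shutter_tab [(array([179., 167.]), 0.55), (array([304., 194.]), 0.49)] [(array([223., 148.]), 0.81)]
    [556.  372.1 127.5] [np.float64(2.2249086634909294), np.float64(2.2249086634908632)]
cover_box [(array([317., 258.]), 0.77)] [(array([288., 312.]), 0.58), (array([222., 150.]), 0.34)]
    [403.9 112.1  -3.3] [np.float64(4.131226298696121), np.float64(4.13122629869607)]
bench_timer [(array([268., 278.]), 0.94), (array([220., 172.]), 0.66)] [(array([233., 298.]), 0.61)]
    [362.8 206.6   8. ] [np.float64(1.964470765118764), np.float64(1.9644707651187003)]
pot_b [(array([273., 124.]), 0.73)] [(array([248., 171.]), 0.49)]
    [558.7 242.9 193.4] [np.float64(63.155449790390016), np.float64(63.155449790390165)]
```

View pics/a1.png

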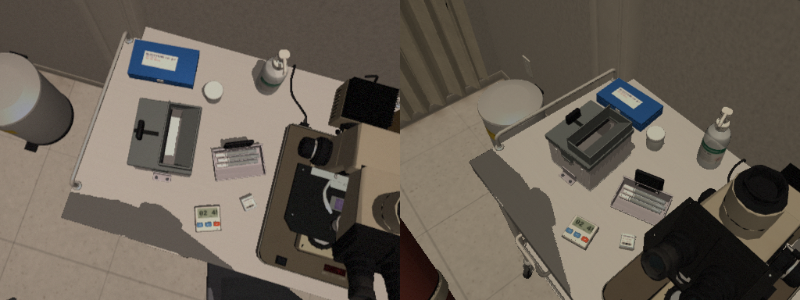

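The top view (left) shows the bin at about (165,135), with the black tab open on its left. The tray is at (238,160) with the microscope to its right, and the pot, timer and box are standing clear. The side view agrees. Next I fit planar poses with the known heights.

```bash
cat >> h.py <<'E'
from scipy.optimize import least_squares
TRAY={'tray_grip':(0,0,60),'tray_lip':(-78,0,8),'tray_floor':(-25,0,3)}
BIN={'bin_slot':(0,0,110),'bin_chute':(52,0,138),'shutter_tab':(-80,0,123)}
def fit(obs,model,x0):
    # obs: list of (name, worldtocam, f,cx,cy, pixel)
    def r(q):
        out=[]
        c,s=np.cos(q[2]),np.sin(q[2])
        for n,V,f,cx,cy,px in obs:
            m=model[n];X=np.array([q[0]+c*m[0]-s*m[1],q[1]+s*m[0]+c*m[1],m[2],1]);p=V@X
            out+=[f*p[0]/p[2]+cx-px[0],f*p[1]/p[2]+cy-px[1]]
        return out
    q=least_squares(r,x0,loss='soft_l1',f_scale=2);return q.x,np.array(r(q.x)).reshape(-1,2)
E
cat > b.py <<'E'
from h import *
np.set_printoptions(precision=2,suppress=True)
s=viewer.read_camera('side');t=viewer.read_camera('top')
P={'tray_grip':((302,184),(321,230)),'tray_lip':((306,225),(296,275)),'tray_floor':((304,202),(315,253)),'bin_slot':((222,173),(252,174)),'bin_chute':((248,179),(267,177)),'shutter_tab':((179,167),(223,148))}
for M,x0 in((TRAY,(546,140,0.1)),(BIN,(550,299,-1.7))):
    o=[]
    for n in M:
        for p,px in zip((t,s),P[n]): o.append((n,cam(p),*K(p),px))
    q,r=fit(o,M,x0);print(q,np.degrees(q[2]),'\n',r.T)
print('pot',atz(t,(273,118),50),'box',atz(t,(317,258),8),'timer',atz(t,(268,278),10))
print('timer bin?',[k for k in dir(env) if k[0]!='_'],[k for k in dir(telemetry) if k[0]!='_'])
print(viewer.read_camera('wrist')['T_tool_cam'])
E
python3 b.py
```

```text
[545.64 139.94   0.07] 3.9607554282502795 
 [[ 3.55 -0.36 -1.26  2.94 -1.29 -3.16]
 [-1.05 -0.47  1.2   0.28 -1.58  2.12]]
[546.15 298.78  -1.76] -100.82980295720368 
 [[-0.49 -1.53  1.75  3.16 -1.52 -1.08]
 [ 2.03  0.28 -1.07  3.31 -2.89 -0.77]]
pot [677.73 203.94  50.  ] box [405.51 110.09   8.  ] timer [364.38 206.33  10.  ]
timer bin? ['MotionError', 'tip_reach'] ['get_state']
[[ -0.    -0.3    0.95  30.68]
 [  1.     0.     0.     0.99]
 [ -0.     0.95   0.3  -78.51]
 [  0.     0.     0.     1.  ]]
```

```bash
cat >> h.py <<'E'
from scipy.spatial.transform import Rotation as Rn
def Rz(yaw,tilt=0):
    # tray frame at yaw, tipped lip-down by tilt deg; tool x=-tray z, y=tray x
    T=Rn.from_euler('z',yaw,degrees=True).as_matrix()@Rn.from_euler('y',-tilt,degrees=True).as_matrix()
    return np.column_stack([-T[:,2],T[:,0],-T[:,1]])
def plan(pos,R,order='tr',p0=None,R0=None):
    st=telemetry.get_state();R0=np.array(st['orientation']) if R0 is None else R0;p0=st['position'] if p0 is None else p0
    w=Rn.from_matrix(R0.T@R).as_rotvec()
    d=(R0 if order=='tr' else R).T@(np.array(pos)-p0)
    print('t',round(st['time_s'],2),'pos',np.round(p0,1),'d',np.round(d,1),'rows',round(np.abs(d).max()/41.7,1),np.round(np.linalg.norm(d)/41.7,1),'w',np.round(w,4),'rows',round(np.linalg.norm(w)/.124,1),'grip',round(st['gripper_width'],2),'F',np.round(st['contact_force'],1))
E
python3 -c "
from h import *
plan((546,140,380),Rz(4))
print(np.array(telemetry.get_state()['orientation']).round(4))"
```

```text
t 1.25 pos [224.6 610.  404.7] d [  24.7 -330.   464. ] rows 11.1 13.7 w [ 1.1482e+00 -0.0000e+00  1.0000e-04] rows 9.3 grip 1.0 F [ 0.3 -0.   0.6]
[[-1.000e-04  3.455e-01  9.384e-01]
 [-0.000e+00  9.384e-01 -3.455e-01]
 [-1.000e+00 -1.000e-04 -1.000e-04]]
```

Request:
send_rows(deltas=[1.6,-22,31,0,0,0,1.6,-22,31,0,0,0,1.6,-22,31,0,0,0,1.6,-22,31,0,0,0,1.6,-22,31,0,0,0], claw=1)

```text
time_s: 1.67
position: [332.8, 451.7, 396.8]
orientation: [[0.0, 0.345, 0.939], [0.0, 0.939, -0.345], [-1.0, 0.0, 0.0]]
contact_force: [1.1, -0.1, 0.3]
gripper_width: 1.002
```

Request:
send_rows(deltas=[1.6,-22,31,0,0,0,1.6,-22,31,0,0,0,1.6,-22,31,0,0,0,1.6,-22,31,0,0,0,1.6,-22,31,0,0,0])

```text
time_s: 2.08
position: [440.3, 294.8, 389.0]
orientation: [[0.001, 0.345, 0.938], [0.0, 0.938, -0.345], [-1.0, 0.001, 0.0]]
contact_force: [0.9, 0.6, 0.5]
gripper_width: 1.0
```

Request:
send_rows(deltas=[1.6,-22,31,0,0,0,1.6,-22,31,0,0,0,1.6,-22,31,0,0,0,1.6,-22,31,0,0,0,1.6,-22,31,0,0,0])

```text
time_s: 2.5
position: [547.8, 138.0, 380.9]
orientation: [[0.001, 0.345, 0.938], [0.0, 0.938, -0.345], [-1.0, 0.0, 0.0]]
contact_force: [-0.7, -0.4, -0.2]
gripper_width: 0.997
```

Request:
send_rows(deltas=[0,0,0,0.115,0,0,0,0,0,0.115,0,0,0,0,0,0.115,0,0,0,0,0,0.115,0,0,0,0,0,0.115,0,0])

```text
time_s: 2.92
position: [547.0, 139.5, 380.8]
orientation: [[0.0, 0.804, 0.595], [0.0, 0.595, -0.804], [-1.0, 0.0, -0.0]]
contact_force: [-0.2, 0.3, -0.5]
gripper_width: 1.002
```

Request:
send_rows(deltas=[0,0,0,0.115,0,0,0,0,0,0.115,0,0,0,0,0,0.115,0,0,0,0,0,0.115,0,0,0,0,0,0.115,0,0])

```text
time_s: 3.33
position: [546.9, 139.8, 380.8]
orientation: [[0.0, 0.998, 0.063], [0.0, 0.063, -0.998], [-1.0, 0.0, -0.0]]
contact_force: [0.4, -1.0, -0.2]
gripper_width: 1.003
```

```bash
cat > w.py <<'E'
import sys
from h import *
np.set_printoptions(precision=2,suppress=True)
st=telemetry.get_state();w=viewer.read_camera('wrist');save(w,sys.argv[1]);V=cam(w,st)
print(st['joints'])
for M,x0 in((TRAY,(546,140,0.07)),(BIN,(546,299,-1.76))):
    o=[]
    for n in M:
        a=nets.landmark_of(n,w)
        if a: print(n,[(np.round(x['pixel'],1),round(x['score'],2)) for x in a[:3]]); o.append((n,V,*K(w),a[0]['pixel']))
    if len(o)>1:
        q,r=fit(o,M,x0);print(q[:2],np.degrees(q[2]),r.tolist())
plan((546,140,380),Rz(4))
E
python3 w.py w1
```

```text
[-29.39  30.02  19.9   98.37 -12.21  53.72  -1.1 ]
tray_grip [(array([249.1, 170.9]), 0.71)]
tray_lip [(array([186. , 165.7]), 0.79)]
tray_floor [(array([230.9, 161.5]), 0.73), (array([251.6, 174. ]), 0.69)]
[543.48 144.42] 9.179972917028136 [[2.8491231366941463, 0.25554576588285727], [-2.5548755500587106, 0.5211000729620423], [-0.35419678927289056, -0.7319377415407473]]
bin_slot [(array([386.9, 112.2]), 0.29)]
bin_chute [(array([257.3,  33.2]), 0.9), (array([187.5, 166. ]), 0.37)]
shutter_tab [(array([241.9, 161.9]), 0.63)]
[540.34 202.17] -271.6617942118973 [[-135.1942263183607, 0.6590533174785236], [1.3953574997287888, -3.8049408880207096], [0.6668950418173267, 55.9882141650086]]
t 3.68 pos [546.9 139.6 380.8] d [ 0.8 -0.9 -0.5] rows 0.0 0.0 w [-0. -0.  0.] rows 0.0 grip 1.0 F [-0.2  0.8 -0. ]
```

View pics/w1.png

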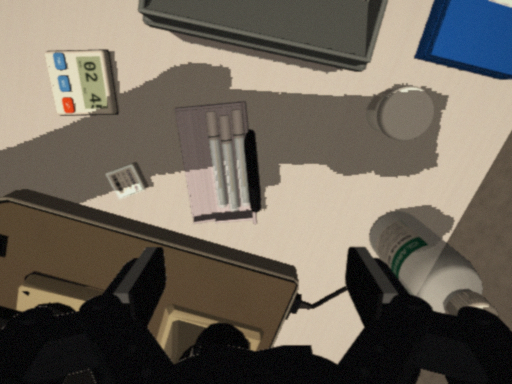

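The wrist picture shows the tray with its lip edge from (178,105) to (193,220), the tubes at (225,160) and the black plate along (250,170). The microscope base is below and the bin edge at the top. I compute the yaw from edges.

```bash
cat > c.py <<'E'
from h import *
np.set_printoptions(precision=1,suppress=True)
st=telemetry.get_state();w=viewer.read_camera('wrist')
a=atz(w,(178,105),8,st);b=atz(w,(193,220),8,st);print('lip',a,b,np.linalg.norm(a-b),np.degrees(np.arctan2(a[1]-b[1],a[0]-b[0]))-90)
for n in ['tray_grip','swab_tube_0_center']:
  for m in nets.silhouettes(n,w)[:3]:
    k=m['mask'];c=max(cv2.findContours(k.astype(np.uint8),0,1)[0],key=cv2.contourArea);z=60 if n=='tray_grip' else 9
    pts=np.array([atz(w,p[0].astype(float),z,st)[:2] for p in c],np.float32);r=cv2.minAreaRect(pts);print(n,m['score'],k.sum(),m['pixel'],r)
i=cv2.resize(w['pixels'][80:240,160:300],None,fx=4,fy=4,interpolation=cv2.INTER_CUBIC);
i=np.clip(i.astype(float)*2,0,255).astype(np.uint8);cv2.imwrite('pics/c.png',i[:600,:,::-1])
E
python3 c.py
```

```text
lip [460.7 197.5   8. ] [477.8  66.3   8. ] 132.35230211226664 7.406608047002024
tray_grip 0.56 5363 [206.1, 165.8] ((513.5369262695312, 145.4957275390625), (71.19215393066406, 119.61284637451172), 8.508260726928711)
```

View pics/c.png

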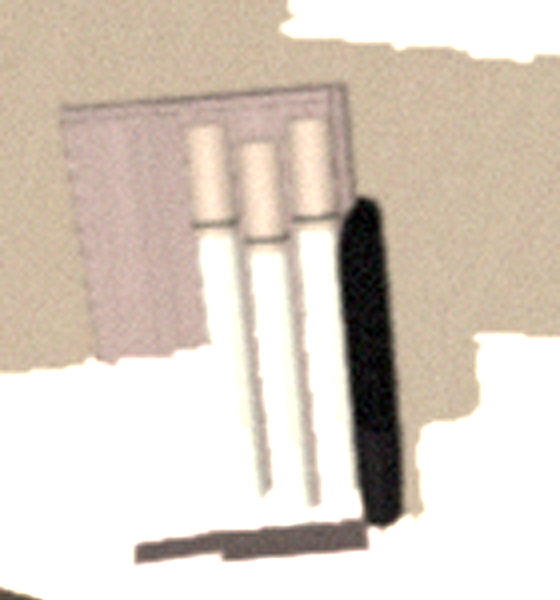

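The crop shows the black plate running from about (251,130) to (255.5,211) in full-picture pixels, with the three tubes clear of it and all tilted about 8°.

```bash
python3 -c "
from h import *
st=telemetry.get_state();w=viewer.read_camera('wrist')
for z in (60,80):
  a=atz(w,(251,130),z,st);b=atz(w,(255.3,211),z,st);print(z,a,b,np.linalg.norm(a-b),(a+b)/2,np.degrees(np.arctan2(a[1]-b[1],a[0]-b[0]))-90)
a=atz(w,(249.1,170.9),60,st);print(a, atz(w,(186,165.7),8,st),atz(w,(230.9,161.5),3,st))
plan((544,143,217),Rz(7.8))
"
```

```text
60 [539.96504231 183.01145313  60.        ] [549.41924617 103.41654456  60.        ] 80.15442245984939 [544.69214424 143.21399884  60.        ] 6.773798588772195
80 [540.06996173 185.45312215  80.        ] [548.87233067 111.34600955  80.        ] 74.62804993512995 [544.4711462  148.39956585  80.        ] 6.773798588772294
[540.6530466  144.17382494  60.        ] [469.33979656 131.99678813   8.        ] [519.170255   139.14276379   3.        ]
t 3.88 pos [546.9 139.5 380.7] d [163.7  -2.7  -3.7] rows 3.9 3.9 w [-0.0678 -0.      0.0001] rows 0.5 grip 1.0 F [ 0.7  0.4 -0.3]
```

Request:
send_rows(deltas=[30,-0.6,-1,-0.066,0,0,35,-0.6,-1,0,0,0,35,-0.6,-1,0,0,0,35,-0.6,-1,0,0,0,28,-0.6,-1,0,0,0])

```text
time_s: 4.3
position: [542.8, 144.2, 215.5]
orientation: [[-0.002, 0.991, 0.134], [-0.0, 0.134, -0.991], [-1.0, -0.002, 0.0]]
contact_force: [-0.4, 0.2, -0.3]
gripper_width: 0.999
```

Request:
send_rows(deltas=[0,0,0,0,0,0,0,0,0,0,0,0,0,0,0,0,0,0,0,0,0,0,0,0,0,0,0,0,0,0], claw=-1, force=30)

```text
time_s: 4.72
position: [544.2, 144.3, 219.9]
orientation: [[0.004, 0.991, 0.134], [0.001, 0.134, -0.991], [-1.0, 0.004, -0.001]]
contact_force: [-0.1, 0.6, 0.1]
gripper_width: 0.3
```

Request:
send_rows(deltas=[0,0,0,0,0,0,0,0,0,0,0,0,0,0,0,0,0,0,0,0,0,0,0,0,0,0,0,0,0,0], force=90)

```text
time_s: 5.13
position: [543.9, 144.3, 219.5]
orientation: [[0.003, 0.991, 0.134], [0.001, 0.134, -0.991], [-1.0, 0.003, -0.001]]
contact_force: [-0.4, 0.0, 6.8]
gripper_width: 0.107
```

```bash
python3 -c "
from h import *
plan((544,143,380),Rz(7.5));st=telemetry.get_state();print(st['joints'])
w=viewer.read_camera('wrist');t=viewer.read_camera('top');cv2.imwrite('pics/d.png',cv2.resize(np.hstack([w['pixels'],t['pixels']]),(800,300))[:,:,::-1])"
```

```text
t 5.13 pos [543.9 144.3 219.5] d [-160.5    0.4    1.2] rows 3.8 3.8 w [ 0.0034 -0.0006 -0.0026] rows 0.0 grip 0.11 F [-0.4  0.   6.8]
[-25.6440255   42.23929907  13.58769567 106.76843733 -16.97397455
  32.7972548    6.56225871]
```

View pics/d.png

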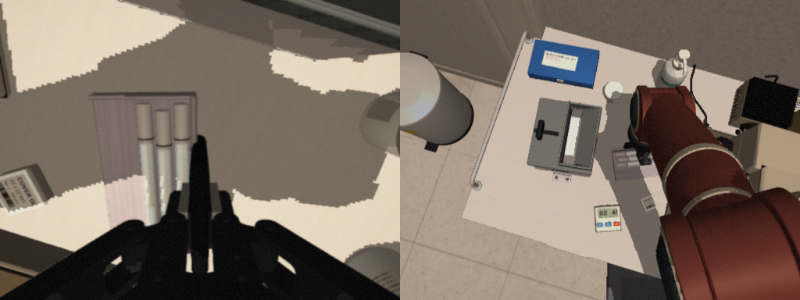

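The plate is gripped (opening about 9 mm) and the tubes are untouched, with the bin unobstructed in the top view. I lift, then measure the bin closely.

Request:
send_rows(deltas=[-15,0,0,0,0,0,-35,0,0,0,0,0,-41,0,0,0,0,0,-41,0,0,0,0,0,-41,0,0,0,0,0])

```text
time_s: 5.65
position: [542.7, 144.1, 392.4]
orientation: [[-0.001, 0.991, 0.133], [-0.0, 0.133, -0.991], [-1.0, -0.001, 0.0]]
contact_force: [0.5, 0.1, -2.4]
gripper_width: 0.102
```

```bash
cat > e.py <<'E'
from h import *
plan((544,143,392),Rz(7.5))
t=viewer.read_camera('top')
i=cv2.resize(t['pixels'][110:235,155:275],None,fx=4.8,fy=4.8,interpolation=cv2.INTER_CUBIC);
i=np.clip(i.astype(float)*1.6,0,255).astype(np.uint8);cv2.imwrite('pics/e.png',i[:,:,::-1])
for n in ['bin_slot','shutter_tab']:
  for m in nets.silhouettes(n,t)[:2]:
    k=m['mask'];c=max(cv2.findContours(k.astype(np.uint8),0,1)[0],key=cv2.contourArea)
    pts=np.array([atz(t,p[0].astype(float),110,)[:2] for p in c],np.float32);print(n,m['score'],k.sum(),cv2.minAreaRect(pts))
# projection of lid corners at current estimate, in crop pixels
c,s=np.cos(np.radians(-100.8)),np.sin(np.radians(-100.8))
for X in((-94,83,110),(57,83,110),(57,-83,110),(-94,-83,110),(55,69,140),(55,-69,140),(-17.5,69,150),(-17.5,-69,150),(0,0,110)):
    p=proj(t,(546.2+c*X[0]-s*X[1],298.8+s*X[0]+c*X[1],X[2]));print(X,((p-[155,110])*4.8).round())
E
python3 e.py
```

```text
t 5.65 pos [542.7 144.1 392.4] d [0.4 1.2 1.2] rows 0.0 0.0 w [0.0029 0.0002 0.001 ] rows 0.0 grip 0.1 F [ 0.5  0.1 -2.4]
bin_slot 0.83 7814 ((536.3475341796875, 320.18133544921875), (152.13711547851562, 189.76318359375), 82.59416961669922)
shutter_tab 0.65 303 ((559.2554321289062, 376.8387145996094), (15.354005813598633, 45.344085693359375), 82.06196594238281)
(-94, 83, 110) [129.  55.]
(57, 83, 110) [513. 136.]
(57, -83, 110) [420. 559.]
(-94, -83, 110) [ 23. 472.]
(55, 69, 140) [502. 147.]
(55, -69, 140) [422. 511.]
(-17.5, 69, 150) [309.  99.]
(-17.5, -69, 150) [222. 464.]
(0, 0, 110) [319. 312.]
```

View pics/e.png

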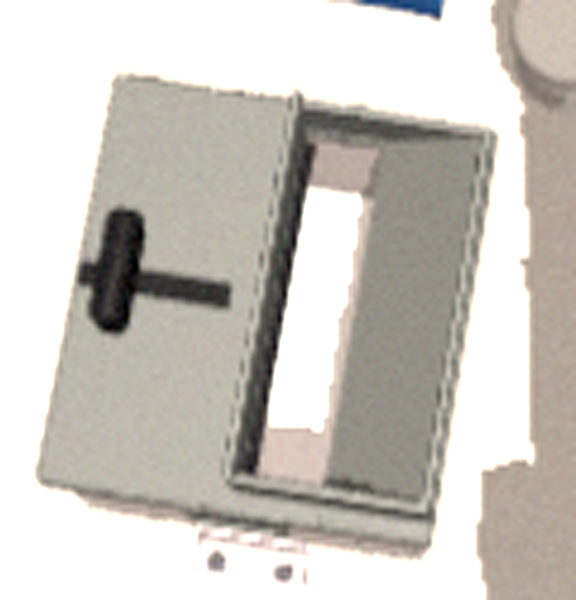

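The crop shows the lid corners at (118,75), (40,485) and (428,552), the guard tips at (297,97) and (235,485), and the chute back ends at (495,132) and (425,508). I fit the bin pose to these.

```bash
cat > f.py <<'E'
from h import *
np.set_printoptions(precision=2,suppress=True)
t=viewer.read_camera('top')
M={(-94,83,110):(118,75),(-94,-83,110):(40,485),(57,-83,110):(428,552),(-17.5,70.5,150):(297,97),(-17.5,-70.5,150):(235,485),(55,70.5,140):(495,132),(55,-70.5,140):(425,508)}
o=[(k,cam(t),*K(t),np.array(v)/4.8+[155,110]) for k,v in M.items()]
q,r=fit(o,{k:k for k in M},(546,299,-1.76));print(q,np.degrees(q[2]),r.tolist())
E
python3 f.py
```

```text
[545.57 298.74  -1.7 ] -97.58061681138128 [[-0.7658166043810297, -1.6369854763600813], [-1.7121957508165622, 1.1174673214246411], [1.1900964378715173, 0.49603753788215954], [0.42144273053548886, -0.017652853076754127], [-0.727051088701046, -2.0976882348647052], [-0.1377066342655553, 0.7127590600615008], [1.8474504650963581, 0.5266966013473109]]
```

Request:
send_rows(deltas=[0,0,0,0.1224,0,0,0,0,0,0.1224,0,0,0,0,0,0.1224,0,0,0,0,0,0.1224,0,0,0,0,0,0.1224,0,0])

```text
time_s: 6.27
position: [542.4, 144.3, 388.1]
orientation: [[-0.005, 0.885, -0.465], [-0.002, -0.465, -0.885], [-1.0, -0.004, 0.004]]
contact_force: [0.7, -0.7, -1.7]
gripper_width: 0.097
```

Request:
send_rows(deltas=[0,0,0,0.1224,0,0,0,0,0,0.1224,0,0,0,0,0,0.1224,0,0,0,0,0,0.1224,0,0,0,0,0,0.1224,0,0])

```text
time_s: 6.68
position: [542.4, 144.4, 388.1]
orientation: [[-0.005, 0.457, -0.889], [-0.002, -0.889, -0.457], [-1.0, -0.001, 0.006]]
contact_force: [0.1, -0.1, -2.1]
gripper_width: 0.103
```

Request:
send_rows(deltas=[0,0,0,0.1224,0,0,0,0,0,0.1224,0,0,0,0,0,0.1224,0,0,0,0,0,0.1224,0,0,0,0,0,0.1224,0,0])

```text
time_s: 7.1
position: [542.4, 144.5, 388.1]
orientation: [[-0.005, -0.137, -0.991], [-0.001, -0.991, 0.137], [-1.0, 0.002, 0.005]]
contact_force: [-0.5, 0.7, -2.6]
gripper_width: 0.103
```

```bash
cat >> h.py <<'E'
B=np.array([545.6,298.7]);BY=-97.7
def bw(x,y=0): c,s=np.cos(np.radians(BY)),np.sin(np.radians(BY));return B+[c*x-s*y,s*x+c*y]
def wb(p): c,s=np.cos(np.radians(BY)),np.sin(np.radians(BY));d=np.array(p[:2])-B;return np.array([c*d[0]+s*d[1],-s*d[0]+c*d[1],*p[2:]])
E
python3 -c "
from h import *
plan((*bw(120),371),Rz(BY));st=telemetry.get_state();print(st['joints'],wb(st['position']))"
```

```text
t 7.1 pos [542.4 144.5 388.1] d [ 17.2 -33.2  17.5] rows 0.8 1.0 w [-0.0031  0.0051 -0.0021] rows 0.1 grip 0.1 F [-0.5  0.7 -2.6]
[-46.73782877  35.61122083  49.04034898  98.72131923 -30.3569041
  60.24321087 -85.13220867] [153.24179113  17.47574898 388.14955295]
```

Request:
send_rows(deltas=[0,-7,4,0,0,0,0,-9,4.5,0,0,0,0,-9,4.5,0,0,0,0,-8,4.5,0,0,0,0,0,0,0,0,0])

```text
time_s: 7.52
position: [529.2, 182.8, 389.9]
orientation: [[-0.003, -0.124, -0.992], [0.002, -0.992, 0.124], [-1.0, -0.002, 0.003]]
contact_force: [-0.5, 0.6, -2.9]
gripper_width: 0.105
```

```bash
cat > g.py <<'E'
from h import *
np.set_printoptions(precision=1,suppress=True)
plan((*bw(120),371),Rz(BY));st=telemetry.get_state()
t=viewer.read_camera('top');s=viewer.read_camera('side')
for n in ['tray_grip','tray_lip','tray_floor','swab_tube_0_center']:
    for p in (t,s):
        a=nets.landmark_of(n,p)
        z=st['position'][2]-159.5-{'tray_grip':0,'tray_lip':52,'tray_floor':57,'swab_tube_0_center':51}[n]
        for x in a[:3]: print(n,x['pixel'],round(x['score'],2),wb(atz(p,x['pixel'],z)))
cv2.imwrite('pics/g.png',np.hstack([cv2.resize(t['pixels'][90:270,130:370],(400,300)),cv2.resize(s['pixels'][70:270,170:410],(400,333))[:300]])[:,:,::-1])
E
python3 g.py
```

```text
t 7.52 pos [529.2 182.8 389.9] d [18.9  3.  -0.7] rows 0.5 0.5 w [0. 0. 0.] rows 0.1 grip 0.1 F [-0.5  0.6 -2.9]
tray_grip [260.9, 174.8] 0.66 [ 70.  -13.7 230.4]
tray_grip [301.2, 166.7] 0.89 [118.3  -5.4 230.4]
tray_grip [233.0, 296.1] 0.4 [ 193.3 -232.8  230.4]
tray_lip [242.1, 173.2] 0.87 [ 38.8  -4.8 178.4]
tray_lip [262.1, 163.3] 0.81 [ 37.8  -8.3 178.4]
tray_floor [274.3, 176.2] 0.71 [ 92.6  -0.1 173.4]
tray_floor [290.1, 182.5] 0.94 [ 98.4  -4.7 173.4]
swab_tube_0_center [262.5, 172.4] 0.87 [ 72.1   1.8 179.4]
swab_tube_0_center [273.7, 123.9] 0.6 [ 77.9  88.  179.4]
```

View pics/g.png

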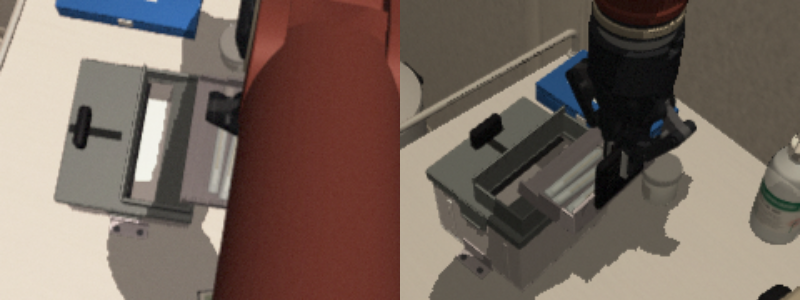

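The lip stands over the chute at bin x ≈ 38 and y ≈ -5, level and parallel to the slot, with all tubes in the tray. I lower it, centre it and start tipping about the lip.

Request:
send_rows(deltas=[6,1,-1.5,0,0,0,7,1,-1.5,0,0,0,6,1,-1,0,0,0,-4.3,-12.8,0,0,0,0.06,-4.3,-12.8,0,0,0,0.06])

```text
time_s: 8.43
position: [537.3, 199.7, 378.9]
orientation: [[-0.018, -0.134, -0.991], [-0.122, -0.983, 0.135], [-0.992, 0.123, 0.001]]
contact_force: [1.0, -0.5, -1.8]
gripper_width: 0.104
```

Request:
send_rows(deltas=[-4.3,-12.8,0,0,0,0.06,-4.3,-12.8,0,0,0,0.06,-4.3,-12.8,0,0,0,0.06,-4.3,-12.8,0,0,0,0.06,-4.3,-12.8,0,0,0,0.06])

```text
time_s: 8.85
position: [546.1, 268.8, 384.4]
orientation: [[-0.054, -0.119, -0.991], [-0.406, -0.904, 0.13], [-0.912, 0.41, 0.001]]
contact_force: [0.7, -0.1, -1.7]
gripper_width: 0.105
```

```bash
cat > k.py <<'E'
from h import *
st=telemetry.get_state();R=np.array(st['orientation']);p=np.array(st['position'])
lip=p+R@np.array([211.5,-78,0]);print(st['time_s'],'lip bin',wb(lip).round(1),'tilt',np.degrees(np.arccos(-R[2,0])).round(1),'yaw y',R[:,1].round(3),'z',R[:,2].round(3),'j',np.round(st['joints'],0),'F',np.round(st['contact_force'],1),st['gripper_width'])
E
python3 k.py
```

```text
8.85 lip bin [ 45.1   4.5 159.5] tilt 24.2 yaw y [-0.119 -0.904  0.41 ] z [-0.991  0.13   0.001] j [ -61.   47.   58.   87.  -16.   73. -103.] F [ 0.7 -0.1 -1.7] 0.10483374157448913
```

Request:
send_rows(deltas=[-3.1,-13.7,0,0,0,0.06,-3.1,-13.7,0,0,0,0.06,-3.1,-13.7,0,0,0,0.06,-3.1,-13.7,0,0,0,0.06,-3.1,-13.7,0,0,0,0.06])

```text
time_s: 9.27
position: [554.9, 334.8, 362.1]
orientation: [[-0.086, -0.097, -0.992], [-0.655, -0.744, 0.13], [-0.751, 0.661, 0.001]]
contact_force: [0.9, 0.0, -1.7]
gripper_width: 0.101
```

```bash
python3 k.py
```

```text
9.2667 lip bin [ 44.1   4.6 151.8] tilt 41.3 yaw y [-0.097 -0.744  0.661] z [-0.992  0.13   0.001] j [ -65.   57.   61.   77.   -9.   85. -108.] F [ 0.9  0.  -1.7] 0.1008954722400325
```

Request:
send_rows(deltas=[-4,-13,0,0,0,0.06,-4,-13,0,0,0,0.06,-4,-13,0,0,0,0.06,0,0,0,0,0,0,0,0,0,0,0,0])

```text
time_s: 9.68
position: [559.4, 370.4, 342.3]
orientation: [[-0.102, -0.078, -0.992], [-0.776, -0.617, 0.129], [-0.622, 0.783, 0.002]]
contact_force: [0.7, -0.7, -1.5]
gripper_width: 0.107
```

Request:
send_rows(deltas=[0,0,0,0,0,0,0,0,0,0,0,0,0,0,0,0,0,0,0,0,0,0,0,0,0,0,0,0,0,0])

```text
time_s: 10.1
position: [559.5, 369.0, 345.1]
orientation: [[-0.103, -0.082, -0.991], [-0.776, -0.617, 0.132], [-0.623, 0.783, -0.0]]
contact_force: [-0.7, -0.1, -1.9]
gripper_width: 0.105
```

```bash
python3 k.py; cat > l.py <<'E'
from h import *
t=viewer.read_camera('top');s=viewer.read_camera('side')
for p in (t,s): print([(np.round(x['pixel']),round(x['score'],2)) for x in nets.landmark_of('swab_tube_0_center',p)])
cv2.imwrite('pics/l.png',np.hstack([cv2.resize(t['pixels'][90:270,130:370],(400,300)),cv2.resize(s['pixels'][70:270,170:410],(400,333))[:300]])[:,:,::-1])
E
python3 l.py
```

```text
10.1 lip bin [ 45.4   4.7 152.4] tilt 51.5 yaw y [-0.082 -0.617  0.783] z [-0.991  0.132 -0.   ] j [ -66.   62.   62.   71.   -4.   92. -110.] F [-0.7 -0.1 -1.9] 0.10533317318642538
[(array([221., 180.]), 0.54)]
[]
```

View pics/l.png

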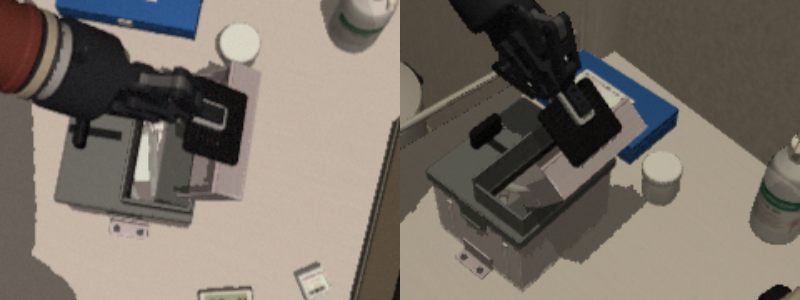

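The tubes have left the tray and show through the slot at about (150,160). I tip back and move clear so I can see the slot properly.

Request:
send_rows(deltas=[8,23,0,0,0,-0.1124,8,23,0,0,0,-0.1124,8,23,0,0,0,-0.1124,8,23,0,0,0,-0.1124,8,23,0,0,0,-0.1124])

```text
time_s: 10.72
position: [544.4, 256.1, 385.7]
orientation: [[-0.041, -0.124, -0.991], [-0.325, -0.937, 0.13], [-0.945, 0.327, -0.002]]
contact_force: [1.2, -1.2, -1.8]
gripper_width: 0.101
```

Request:
send_rows(deltas=[8,23,0,0,0,-0.1124,8,23,0,0,0,-0.1124,8,23,0,0,0,-0.1124,0,20,0,0,0,0,0,25,0,0,0,0])

```text
time_s: 11.13
position: [528.6, 139.0, 377.1]
orientation: [[-0.001, -0.131, -0.991], [0.0, -0.991, 0.131], [-1.0, 0.0, 0.001]]
contact_force: [0.7, 0.3, -2.0]
gripper_width: 0.105
```

```bash
python3 k.py; cat > l.py <<'E'
from h import *
t=viewer.read_camera('top');s=viewer.read_camera('side')
for p in (t,s): print([(np.round(x['pixel']),round(x['score'],2)) for x in nets.landmark_of('swab_tube_0_center',p)])
cv2.imwrite('pics/m.png',np.hstack([cv2.resize(t['pixels'][110:240,155:275],(400,433)),cv2.resize(s['pixels'][100:240,180:309],(400,434))[:433]])[:,:,::-1])
plan((528,150,300),Rz(BY))
E
python3 l.py
```

```text
11.1333 lip bin [ 82.6   4.2 165.6] tilt 0.0 yaw y [-0.131 -0.991  0.   ] z [-0.991  0.131  0.001] j [-47.  35.  48. 102. -30.  57. -84.] F [ 0.7  0.3 -2. ] 0.10502051171063087
[(array([222., 178.]), 0.53)]
[]
t 11.33 pos [529.2 139.8 377.1] d [ 77.1 -10.1   2.5] rows 1.8 1.9 w [ 0.001   0.0002 -0.0011] rows 0.0 grip 0.1 F [-0.3  0.6 -1.7]
```

View pics/m.png

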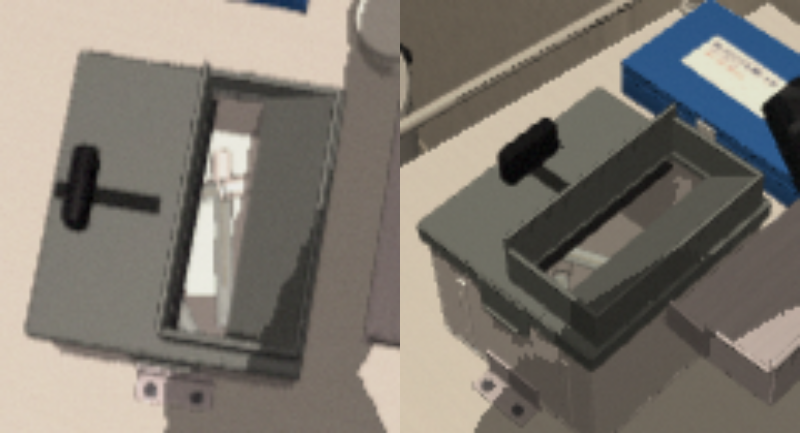

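Both views show the tubes lying low inside the bin, the slot clear and the tray empty. I set the tray down here, where it is clear of everything.

Request:
send_rows(deltas=[30,0,0,0,0,0,40,0,0,0,0,0,40,0,0,0,0,0,30,0,0,0,0,0,12,0,0,0,0,0])

```text
time_s: 11.75
position: [527.6, 142.6, 220.2]
orientation: [[-0.008, -0.128, -0.992], [-0.002, -0.992, 0.128], [-1.0, 0.003, 0.008]]
contact_force: [-0.6, 0.3, -1.7]
gripper_width: 0.102
```

Request:
send_rows(deltas=[1,0,0,0,0,0,1,0,0,0,0,0,0.5,0,0,0,0,0,0,0,0,0,0,0,0,0,0,0,0,0])

```text
time_s: 12.17
position: [529.8, 140.9, 223.6]
orientation: [[0.003, -0.13, -0.991], [-0.0, -0.991, 0.13], [-1.0, -0.0, -0.003]]
contact_force: [0.1, -0.2, -1.6]
gripper_width: 0.106
```

Request:
send_rows(deltas=[1,0,0,0,0,0,1,0,0,0,0,0,0.6,0,0,0,0,0,0,0,0,0,0,0,0,0,0,0,0,0])

```text
time_s: 12.58
position: [529.4, 140.8, 219.7]
orientation: [[0.0, -0.131, -0.991], [-0.001, -0.991, 0.131], [-1.0, 0.001, -0.0]]
contact_force: [0.6, 0.3, -0.6]
gripper_width: 0.104
```

Request:
send_rows(deltas=[1,0,0,0,0,0,0.5,0,0,0,0,0,0,0,0,0,0,0,0,0,0,0,0,0,0,0,0,0,0,0])

```text
time_s: 13.0
position: [529.6, 140.5, 219.4]
orientation: [[0.001, -0.131, -0.991], [0.0, -0.991, 0.131], [-1.0, -0.001, -0.0]]
contact_force: [-1.3, -0.1, 7.7]
gripper_width: 0.107
```

Request:
send_rows(deltas=[0,0,0,0,0,0,0,0,0,0,0,0,0,0,0,0,0,0,0,0,0,0,0,0,0,0,0,0,0,0], claw=0.6)

```text
time_s: 13.42
position: [529.2, 140.7, 217.9]
orientation: [[-0.0, -0.131, -0.991], [-0.001, -0.991, 0.131], [-1.0, 0.001, 0.0]]
contact_force: [0.3, 0.7, 1.1]
gripper_width: 0.793
```

Request:
send_rows(deltas=[0,0,0,0,0,0,0,0,0,0,0,0,0,0,0,0,0,0,-5,0,0,0,0,0,-15,0,0,0,0,0])

```text
time_s: 13.83
position: [528.5, 140.8, 236.9]
orientation: [[-0.004, -0.131, -0.991], [-0.002, -0.991, 0.131], [-1.0, 0.002, 0.004]]
contact_force: [0.6, 0.0, 0.0]
gripper_width: 0.798
```

Request:
send_rows(deltas=[-25,0,0,0,0,0,-40,0,0,0,0,0,-40,0,0,0,0,0,-25,0,0,0,0,0,0,0,0,0,0,0])

```text
time_s: 14.25
position: [531.0, 139.8, 374.3]
orientation: [[0.012, -0.131, -0.991], [0.001, -0.991, 0.131], [-1.0, -0.003, -0.011]]
contact_force: [0.4, -0.6, 0.4]
gripper_width: 0.799
```

```bash
python3 k.py; cat > n.py <<'E'
from h import *
st=telemetry.get_state();w=viewer.read_camera('wrist');s=viewer.read_camera('side');t=viewer.read_camera('top')
for p in(s,t): print([(np.round(x['pixel'],1),round(x['score'],2),wb(atz(p,x['pixel'],123)).round(1)) for x in nets.landmark_of('shutter_tab',p)])
cv2.imwrite('pics/n.png',np.hstack([cv2.resize(w['pixels'],(400,300)),cv2.resize(s['pixels'],(400,300))])[:,:,::-1])
plan((*bw(-110),360),Rz(BY))
plan((*bw(-110),360),Rz(BY+90))
E
python3 n.py
```

```text
14.25 lip bin [ 80.8   9.  163. ] tilt 0.7 yaw y [-0.131 -0.991 -0.003] z [-0.991  0.131 -0.011] j [-47.  35.  48. 102. -31.  56. -84.] F [ 0.4 -0.6  0.4] 0.7991730921013266
[(array([222.5, 147. ]), 0.79, array([-79.6,   6.1, 123. ]))]
[(array([180.1, 166.4]), 0.53, array([-74.6,   1.5, 123. ])), (array([302.1, 193.9]), 0.16, array([147.6, -12.8, 123. ]))]
t 14.5 pos [528.6 141.1 366.7] d [   6.3 -268.4    3.4] rows 6.4 6.4 w [ 0.0034  0.0032 -0.0017] rows 0.0 grip 0.8 F [-0.1 -0.3 -0.7]
t 14.5 pos [528.6 141.1 366.7] d [   6.3 -268.4    3.4] rows 6.4 6.4 w [-1.5674e+00  3.8000e-03  1.2000e-03] rows 12.6 grip 0.8 F [-0.1 -0.3 -0.7]
```

View pics/n.png

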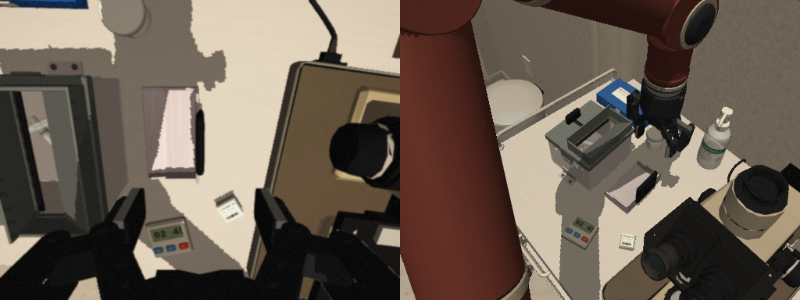

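The tray stands level and is released, and the other things are in place. Next I close the claw and go behind the tab.

Request:
send_rows(deltas=[0,-25,0.4,0,0,0,0,-40,0.4,0,0,0,0,-40,0.4,0,0,0,0,-40,0.4,0,0,0,0,-40,0.4,0,0,0], claw=-1, force=30)

```text
time_s: 14.92
position: [551.1, 326.5, 366.1]
orientation: [[-0.003, -0.131, -0.991], [-0.002, -0.991, 0.131], [-1.0, 0.003, 0.003]]
contact_force: [1.2, -0.2, 0.3]
gripper_width: 0.085
```

Request:
send_rows(deltas=[0,-40,0.4,0,0,0,0,-35,0.4,0,0,0,0,-15,0,0,0,0,0,0,0,0,0,0,0,0,0,0,0,0])

```text
time_s: 15.33
position: [562.0, 414.4, 365.4]
orientation: [[-0.003, -0.129, -0.992], [-0.004, -0.992, 0.129], [-1.0, 0.004, 0.003]]
contact_force: [0.8, -0.8, 0.0]
gripper_width: 0.003
```

```bash
python3 k.py; python3 -c "
from h import *
st=telemetry.get_state();print(wb(st['position']));plan((*bw(-120,2),292),Rz(BY))
w=viewer.read_camera('wrist');s=viewer.read_camera('side');print([(x['pixel'],x['score'],wb(atz(w,x['pixel'],123,st))) for x in nets.landmark_of('shutter_tab',w)])
cv2.imwrite('pics/o.png',np.hstack([cv2.resize(w['pixels'],(400,300)),cv2.resize(s['pixels'][60:240,170:410],(400,300))])[:,:,::-1])"
```

```text
15.3333 lip bin [-1.940e+02 -1.000e-01  1.536e+02] tilt 0.3 yaw y [-0.129 -0.992  0.004] z [-0.992  0.129  0.003] j [ -60.   49.   47.   76.  -35.   70. -109.] F [ 0.8 -0.8  0. ] 0.0027433380500404554
[-116.8780703     0.79516668  365.41898459]
t 15.33 pos [562.  414.4 365.4] d [73.4 -3.4 -1.4] rows 1.8 1.8 w [ 0.0046  0.0025 -0.0042] rows 0.1 grip 0.0 F [ 0.8 -0.8  0. ]
[([305.8, 200.1], 0.71, array([-80.53727668,   2.29871477, 123.        ])), ([497.6, 208.8], 0.4, array([ 59.93646232,  -3.96139108, 123.        ]))]
```

View pics/o.png

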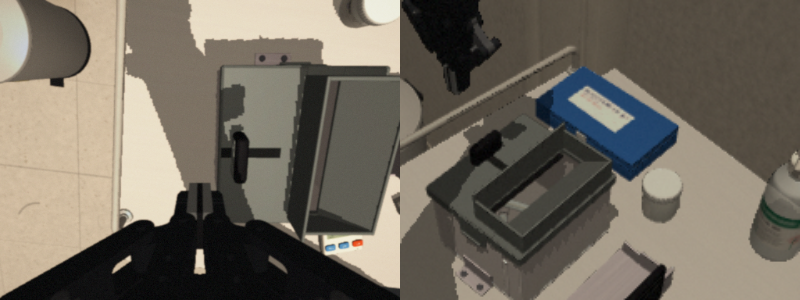

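The closed fingers stand 30 mm behind the tab, centred on it. I descend and push.

Request:
send_rows(deltas=[20,-1,0,0,0,0,30,0,0,0,0,0,20,0,0,0,0,0,3,0,0,0,0,0,0,0,0,0,0,0])

```text
time_s: 15.9
position: [562.5, 413.4, 293.8]
orientation: [[-0.003, -0.133, -0.991], [-0.003, -0.991, 0.133], [-1.0, 0.003, 0.002]]
contact_force: [0.5, 0.2, 0.3]
gripper_width: -0.001
```

Request:
send_rows(deltas=[0,5,0,0,0,0,0,6,0,0,0,0,0,6,0,0,0,0,0,6,0,0,0,0,0,6,0,0,0,0])

```text
time_s: 16.32
position: [559.2, 385.8, 296.5]
orientation: [[0.003, -0.131, -0.991], [0.002, -0.991, 0.131], [-1.0, -0.002, -0.003]]
contact_force: [0.6, 0.7, 1.1]
gripper_width: 0.004
```

Request:
send_rows(deltas=[0,5,0,0,0,0,0,5,0,0,0,0,0,4,0,0,0,0,0,2,0,0,0,0,0,0,0,0,0,0])

```text
time_s: 16.73
position: [556.6, 369.4, 294.8]
orientation: [[-0.001, -0.132, -0.991], [-0.002, -0.991, 0.132], [-1.0, 0.002, 0.001]]
contact_force: [-0.7, 0.2, 1.5]
gripper_width: -0.005
```

```bash
python3 -c "
from h import *
st=telemetry.get_state();print(wb(st['position']),st['contact_force'],st['time_s'])
for n in('side','top'):
  p=viewer.read_camera(n);print([(x['pixel'],x['score'],wb(atz(p,x['pixel'],123,st))) for x in nets.landmark_of('shutter_tab',p)[:1]])"
```

```text
[-71.53428322   1.46980599 294.84950728] [-0.66674588  0.24340346  1.48749999] 16.7333
[([231.6, 154.4], 0.97, array([-53.05183483,   4.3269343 , 123.        ]))]
[([192.2, 170.2], 0.72, array([-52.10373142,  -1.83467432, 123.        ]))]
```

Request:
send_rows(deltas=[0,2,0,0,0,0,0,2,0,0,0,0,0,1,0,0,0,0,0,1,0,0,0,0,0,0,0,0,0,0])

```text
time_s: 17.35
position: [555.7, 366.9, 294.6]
orientation: [[0.001, -0.128, -0.992], [0.004, -0.992, 0.128], [-1.0, -0.004, -0.001]]
contact_force: [2.0, 5.9, -3.1]
gripper_width: 0.0
```

Request:
send_rows(deltas=[0,1,0,0,0,0,0,1,0,0,0,0,0,0,0,0,0,0,0,0,0,0,0,0,0,0,0,0,0,0])

```text
time_s: 17.77
position: [555.4, 366.4, 294.7]
orientation: [[0.002, -0.127, -0.992], [0.007, -0.992, 0.127], [-1.0, -0.007, -0.001]]
contact_force: [2.6, 8.3, -4.0]
gripper_width: 0.004
```

Request:
send_rows(deltas=[0,2,0,0,0,0,0,2,0,0,0,0,0,2,0,0,0,0,0,0,0,0,0,0,0,0,0,0,0,0])

```text
time_s: 18.18
position: [554.7, 364.8, 294.9]
orientation: [[0.006, -0.123, -0.992], [0.015, -0.992, 0.123], [-1.0, -0.016, -0.004]]
contact_force: [5.8, 15.1, -6.3]
gripper_width: -0.001
```

Request:
send_rows(deltas=[0,-10,0,0,0,0,0,-20,0,0,0,0,-10,-15,0,0,0,0,-35,0,0,0,0,0,-35,0,0,0,0,0])

```text
time_s: 18.6
position: [559.9, 401.9, 373.2]
orientation: [[-0.005, -0.129, -0.992], [-0.005, -0.992, 0.129], [-1.0, 0.006, 0.004]]
contact_force: [0.9, 0.5, 0.6]
gripper_width: -0.001
```

```bash
python3 -c "
from h import *
st=telemetry.get_state();print(wb(st['position']),st['contact_force'],st['time_s'])
P=[viewer.read_camera(n) for n in('side','wrist','top')]
for p in P: print([(x['pixel'],round(x['score'],2),wb(atz(p,x['pixel'],123,st))) for x in nets.landmark_of('shutter_tab',p)[:1]],[(wb(atz(p,x['pixel'],60,st))) for x in nets.landmark_of('tray_grip',p)[:1]])
cv2.imwrite('pics/q.png',np.hstack([cv2.resize(P[1]['pixels'],(400,300)),cv2.resize(P[0]['pixels'][90:300,170:450],(400,300))])[:,:,::-1])"
```

```text
[-1.04187330e+02  2.95013779e-01  3.73221842e+02] [0.88444037 0.51520524 0.63687767] 18.6
[] [array([160.19377386,  -1.82245613,  60.        ])]
[([325.0, 198.5], 0.96, array([-5.16958605e+01, -1.19295295e-01,  1.23000000e+02]))] []
[([194.9, 169.9], 0.78, array([-47.45721523,  -0.52033152, 123.        ]))] [array([158.92822208,   4.89508943,  60.        ])]
```

View pics/q.png

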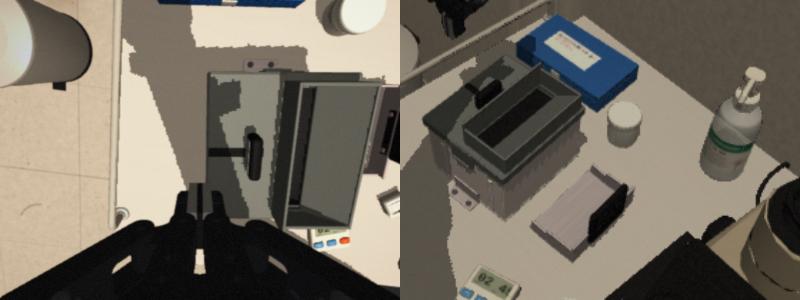

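The slot looks dark and shut, the tray stands level, and nothing else has moved. Before handing in I recheck the tab with the arm settled.

Request:
send_rows(deltas=[0,-13,0,0,0,0,0,0,0,0,0,0,0,0,0,0,0,0,0,0,0,0,0,0,0,0,0,0,0,0])

```text
time_s: 19.47
position: [562.5, 413.2, 374.7]
orientation: [[-0.0, -0.132, -0.991], [-0.002, -0.991, 0.132], [-1.0, 0.002, 0.0]]
contact_force: [0.2, 1.0, 0.4]
gripper_width: 0.001
```

```bash
python3 -c "
from h import *
st=telemetry.get_state();print(wb(st['position']),st['contact_force'],st['time_s'])
P=[viewer.read_camera(n) for n in('wrist','side','top')]
for p in P:
  print([(x['pixel'],round(x['score'],2),wb(atz(p,x['pixel'],123,st))) for x in nets.landmark_of('shutter_tab',p)[:1]])
  for m in nets.silhouettes('shutter_tab',p)[:1]: print('mask',m['pixel'],wb(atz(p,m['pixel'],130,st)),m['mask'].sum())
w=P[0];c=w['pixels'][150:250,250:410];i=cv2.resize(c,(800,500),interpolation=cv2.INTER_CUBIC)
i=np.clip(i*1.7,0,255).astype(np.uint8).copy()
for x,col in((-46,(0,255,0)),(-50,(255,0,0))):
  q=[tuple(((proj(w,(*bw(x+a,b),137),st)-[250,150])*5).astype(int).tolist()) for a,b in((-6,-22),(6,-22),(6,22),(-6,22))]
  cv2.polylines(i,[np.array(q)],True,col,1)
for a in((-94,110),(-19,150),(-16,150)):
  q=[tuple(((proj(w,(*bw(a[0],b),a[1]),st)-[250,150])*5).astype(int).tolist()) for b in(-40,40)];cv2.line(i,q[0],q[1],(0,0,255),1)
cv2.imwrite('pics/r.png',i[:,:,::-1])"
```

```text
[-115.7076805     1.45341547  374.65002827] [0.18984164 1.03418244 0.44059029] 19.4667
[([342.2, 194.5], 0.67, array([-51.32060305,   4.65142275, 123.        ]))]
mask [399.6, 193.0] [-11.93451459   8.24633234 130.        ] 3088
[([232.2, 151.8], 0.73, array([-56.93164334,   9.8615185 , 123.        ]))]
mask [248.1, 169.9] [  1.13349186  -6.57246508 130.        ] 898
[([193.7, 168.8], 0.83, array([-49.92921805,   1.11320354, 123.        ]))]
mask [218.2, 173.4] [ -4.73275013  -1.55858035 130.        ] 1315
```

View pics/r.png

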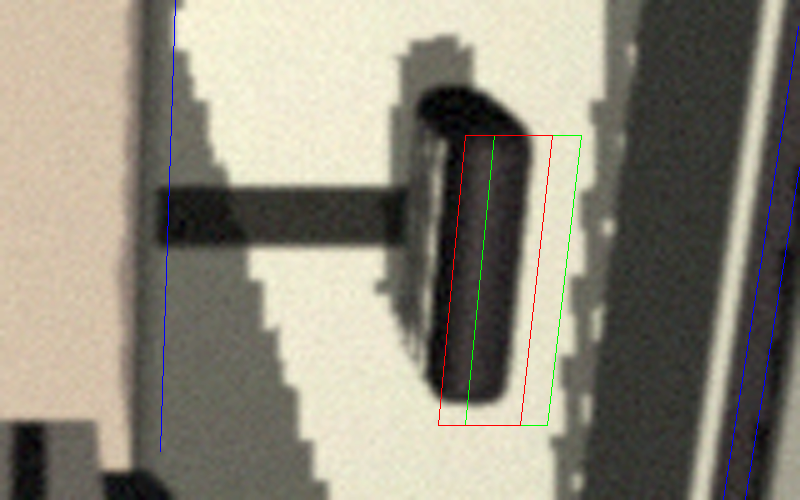

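The overlay is shifted about 30–35 px left at both the lid edge and the guard. With that shift, the tab sits within about 1–1.5 mm of the shut (green) outline. That agrees with the hard stop felt at 8–15 N. I hand in.

```bash
python3 -c "
from rig import order,telemetry
print(order.finish_job(), telemetry.get_state()['time_s'])"
```

```text
the job is handed in; nothing more can be done
the job is handed in; nothing more can be done
```

I handed the job in at about 20 s on the robot's clock; no verdict is reported.

- **What I did:** I gripped the tray by its plate, turned it about 105° and tipped it about 51° over the chute. All the tubes rolled into the bin. I then set the empty tray down level beside the bin, let it go, and pushed the closure slide to its stop with the closed fingers.
- **Tubes:** the pictures after pouring showed the slot clear, the tray empty and tubes lying low in the bin. I did not count all three separately.
- **Tray and other things:** the tray stands upright and released. The cover-glass box, timer and pot looked unmoved in the pictures, and I did not measure them again. The last wrist force was near zero.
- **Slide:** I felt a firm stop at 8–15 N, where friction alone is about 1.5 N. The last overlay, corrected by the lid edge and guard, put the slide 0–1.5 mm from shut.
- **Check that disagreed:** the networks' last tab positions spread from 4 to 11 mm short of shut. I judged these biased and trusted the force and the overlay.

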